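Carry the model carrier by its raised handle

TASK

The black carrier with the two dental casts is parked half under the raised bench shelf. Draw it out until its folded handle is clear of the shelf, let go with it standing on the bench, then swing the handle up until it snaps into its upright stop. Lift the carrier by the upright handle, keep it level, lower it into the white transport tray so that it stands flat on the tray's floor before you let go, and leave the handle up; do not disturb the jar, the instrument case or the loose cast on the shelf.

Things in the scene. Friction and masses are not known exactly. Their poses are not given: they have to be found in the camera images.
- carrier: the loose black model carrier, 120 mm (x) by 170 mm (y), about 0.8 kg, two white dental casts fixed in its rear part (tops at 40 mm). Origin: centre of its underside, z up. Front wall at -x (robot side); other walls 36 mm high. Ears 70 mm high at mid-ends carry the handle's hinge: axis along y, 60 mm above the origin. Footprint with handle upright: 120 by 200 mm
- front_wall (a point): middle of the top edge of the carrier's front wall (10 mm thick, 60 mm high, 170 mm wide): 55 mm from the carrier's origin towards -x, 60 mm up; pinch it here to draw the carrier out. Free depth behind it 37 mm to the casts
- handle: the carrier's aluminium carry handle: a U of two flat arms outside the carrier's ends (y = +-89 mm) joined by a round bar 16 mm in diameter along y, 100 mm from the hinge axis. Origin on the hinge axis, mid-width; its x axis points from the hinge to the bar
- handle_bar (a point): middle of the handle's round grip bar (16 mm thick, 170 mm free length along the carrier's y). Folded, it lies 40 mm outside the carrier's rear wall (+x), 60 mm above the bench; upright, it stands 160 mm above the carrier's underside
- handle_hinge (a joint): angle of the handle: 0 folded level towards the carrier's +x (rear), 1.57 upright at its stop; stiff enough to stay where it is left. A sprung ball resists it from about 0.9 rad and, past 1.25 rad, presses it on into the upright stop
- riser: the fixed bench shelf: white board 120 mm deep, 280 mm wide, 15 mm thick, underside 110 mm above the bench, on two side legs (inner faces at y = +-125 mm). Origin: on the bench below the middle of the board's front edge; the board runs from there to +x. The carrier is parked with more than half of it before the edge, its handle bar under the board
- tray: the fixed white transport tray: open box, outside 176 mm (x) by 256 mm (y), 30 mm high, walls 6 mm, floor 6 mm thick, so inside 164 by 244 mm. Origin: centre of its underside on the bench. The carrier fits either way round, long sides together
- jar: bystander: amber glass jar with lid, 56 mm diameter, 65 mm high, standing on the bench between the shelf and the tray; origin at the centre of its underside
- case: bystander: black instrument case 120 by 80 mm, 38 mm high, on the bench at the robot's far left; origin at the centre of its underside
- spare_cast: bystander: loose plaster dental cast 54 by 60 mm, 36 mm high, standing on the shelf's board; origin at the centre of its underside

How it is judged:
On the way, in this order (a step that is already met when the one before it is completed fails the run):
1. the carrier stands on the bench, released, with its handle still folded (under 0.6 rad) and the bar in front of the shelf's front edge (x of handle_bar in the frame of riser below -0.005 m and height (world z) of carrier below 0.006 m and angle between carrier's own z axis and vertical below 0.05 rad and contact force between the fingers and carrier below 0.3 N and value of joint handle_hinge below 0.6 rad), for 0.2 s.
2. the handle is seated upright (over 1.5 rad) with the carrier still standing on the bench (value of joint handle_hinge above 1.5 rad and height (world z) of carrier below 0.01 m), for 0.2 s.
3. the carrier hangs from the gripper by its handle, more than 35 mm up (height (world z) of carrier above 0.035 m and contact force between the fingers and handle above 1 N), for 0.1 s.
4. the carrier stands on the tray's floor while the handle is still held (z of carrier in the frame of tray below 0.012 m and horizontal distance between carrier and tray below 0.04 m and contact force between the fingers and handle above 1 N), for 0.1 s.
At the end, for the whole second after the job is handed in: the carrier stands at rest and flat on the floor of the transport tray (underside within 4 mm of the floor, tilt under 0.05 rad, centre within 40 mm of the tray's), its handle seated upright (over 1.5 rad) (z of carrier in the frame of tray below 0.01 m and horizontal distance between carrier and tray below 0.04 m and angle between carrier's own z axis and vertical below 0.05 rad and value of joint handle_hinge above 1.5 rad and linear speed of carrier below 0.02 m/s); the robot touches nothing.
It fails at once if the carrier is tilted more than 0.35 rad (angle between carrier's own z axis and vertical above 0.35 rad).
It fails at once if a bystander is moved more than 30 mm (distance of any of jar, case, spare_cast from where it was at the start of the episode above 0.03 m).
It also fails if it takes over 72 s, if anything falls off the work surface, if the arm or the gripper's body presses on something with over 40 N, if the wrist force passes 120 N, or if a joint passes its speed limit or range.

ROBOT

A 6-joint arm with a two-finger parallel gripper is mounted at the origin on the work surface. World frame = base frame: x ahead of the robot, y to its left, z up, the work surface at z = 0. Lengths are in m, angles in rad, forces in N, time in s.
With the tool pointing down it reaches from about 0.3 to 0.75 m from the base axis. Payload 8.5 kg.
Tool frame: the origin (TCP) lies midway between the tips of the shut fingers; the grasp point (between the pads) lies 19 mm behind it; z points along the fingers, y is the line along which they close (so a half turn about z gives the same grasp; the last joint's range is limited). The gripper opens to 85 mm and grips with 20 to 120 N. Pads are 22 mm wide; open, the fingers measure 114 mm over their backs; the gripper's body (76 mm by 85 mm) begins 54 mm behind the grasp point. The pads swing forward as they close: fully open they stand 13 mm farther back than shut.
Start: joints at [-1.409, 0.381, 1.297, -0, 1.464, -0.215], TCP at [0.202, -0.511, 0.231] pointing down, gripper open.
Joint ranges: [-3.11, 3.11], [-0.89, 2.33], [0.22, 2.48], [-1.42, 4.56], [0.17, 2.85], [-2.88, 2.88]. Speed limits (rad/s): [2.39, 2.39, 3.14, 3.14, 3.14, 3.14].

INTERFACE

Orientations are given as a rotation vector (axis times angle).
In Python, from workcell import get_state, capture, job_done gives the robot as it stands. The module is installed in compiled form; this text tells all that it offers.
- The arm moves only by the shell command python3 -m handwheel 'ROWS' [FORCE]. ROWS is JSON, a list of rows, each a list of 7 numbers: the opening, from 0 (shut) to 1 (fully open), then the shift along the world's x, y, z each as a share of 4 cm, from -1 to 1, then the turn, a rotation vector about the world's x, y, z each as a share of 5 degrees, from -1 to 1. A call has exactly 8 rows; each row shifts and turns the commanded pose from where the row before left it; what a row does not reach is not made up. A row lasts 1/12 s, in which the tool goes at most 41.7 mm and 7.16 degrees, less where a joint would pass 70% of its speed; a pose out of reach is approached as far as the arm can. A call with a number of a shift or a turn outside -1 to 1 is refused whole. A call with a gripper value outside its range is refused whole. The fingers move at their own pace and stop on an object; FORCE is the grip in N (left out, the last holds). Time passes only in rows, so rows that do not move let the fingers close, or fill a call up. It gives the time, the measured TCP pose, the force, the opening and the grip force at its end, in the units of the state.
- get_state(): the state, without advancing time (a new reading comes with each control period).
- capture(name): name is "scene" or "top" or "wrist"; returns a dict with "img" (400x640x3 uint8, red, green, blue), "z_map" (400x640 float32, m along the optical axis (not along the pixel's ray), 0 where there is no reading), "mtx" (3x3 intrinsics, pixels), "extrinsics" (4x4, takes a point from camera to world coordinates); the wrist camera has in their place "tool_from_camera" (4x4, takes a point from camera to tool coordinates, whose origin is the TCP and whose axes are the flange's). Camera axes: x right, y down, z forward; pixel columns grow to the right and rows downward; lengths in m; the calibration is good to about 2 mm. A picture is of the moment at which its call begins: read the wrist's pose just before it.
- job_done(): hands the job in; it is judged then, once.
The state is a dict: "time": time; "q": joint angles; "joint_vel": joint speeds; "joint_efforts": joint torques, N m; "ee_pos": TCP position; "ee_rot": TCP orientation; "force": force on the tool from outside, world axes, zero at the start; "wrist_torque": the same for the moment, N m; "width": opening from 0.0 (shut) to 1.0 (fully open); "finger_force": force on a finger pad.
Only numpy, scipy, OpenCV 4.12 (cv2) and the standard library are available. Lean on these libraries where they do the work, as an engineer would, in place of code of your own. Each camera call takes 0.05 s, during which the arm holds its last target. There are 200 camera calls.

## Working session

There is one attempt and no reset: what is moved stays moved. The work goes in short steps, Python scripts to look and compute and a shell command to move; the robot and the scene stay as the last step left them, time stands still between calls to the robot, and variables do not carry over. Pictures are saved under pics/ and viewed, at most 10 in all, crops included, and the job is handed in when it is done.

```bash
mkdir -p pics; cat > h.py <<'E'
import numpy as np,cv2
from workcell import get_state,capture
def world(c):
    z=c["z_map"];K=c["mtx"];v,u=np.mgrid[0:400,0:640]
    P=np.stack([(u-K[0,2])/K[0,0]*z,(v-K[1,2])/K[1,1]*z,z],-1)
    T=c["extrinsics"];W=P@T[:3,:3].T+T[:3,3];W[z==0]=np.nan;return W
E
python3 - <<'E'
from h import *
s=get_state();print(s)
ims=[]
for n in("scene","top"):
    c=capture(n);np.savez(n+".npz",**c);cv2.imwrite(f"pics/{n}1.png",c["img"][:,:,::-1]);print(n,c["extrinsics"].round(3).tolist())
E
```

```text
{'time': 0.0, 'q': array([-1.40930001e+00,  3.81224624e-01,  1.29829015e+00, -1.39749818e-05,
        1.46363476e+00, -2.15314074e-01]), 'joint_vel': array([-0.00159693,  0.00087922,  0.00016557, -0.0010388 ,  0.0001258 ,
        0.00071616]), 'joint_efforts': array([-1.02172093e-03, -4.48469996e+01, -2.31278032e+01, -2.30295054e-04,
        4.79103037e-03, -1.06503359e-05]), 'ee_pos': array([ 0.20231201, -0.51110386,  0.23068651]), 'ee_rot': array([-3.08447000e+00, -5.88107660e-01, -4.39610988e-05]), 'force': array([ 0.33554291, -0.16295403, -0.08165704]), 'wrist_torque': array([-0.01283855,  0.0192133 , -0.04228184]), 'finger_force': 0.0, 'width': 0.9979069076267458}
scene [[0.653, 0.622, -0.431, 1.014], [0.757, -0.539, 0.369, -0.299], [-0.002, -0.568, -0.823, 0.916], [0.0, 0.0, 0.0, 1.0]]
top [[-0.019, -0.993, 0.112, 0.479], [-1.0, 0.018, -0.012, 0.091], [0.01, -0.113, -0.994, 1.085], [0.0, 0.0, 0.0, 1.0]]
```

View pics/scene1.png

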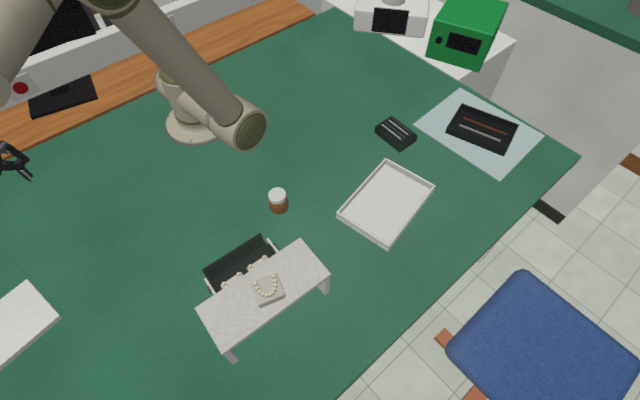

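View pics/top1.png

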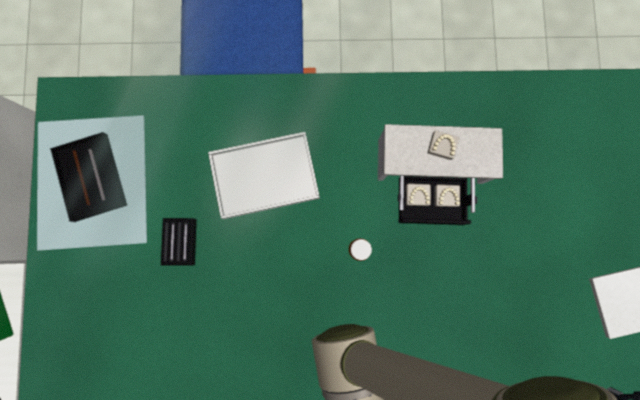

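The top view shows the carrier at (435,200) under the shelf (385-502,125-178), with its front wall along row ~222. The tray is at (264,175), turned slightly, the jar at (361,250) and the case at (179,242).

```bash
python3 - <<'E'
from h import *
c=dict(np.load("top.npz"));W=world(c);g=c["img"].astype(int)
Z=W[...,2]
def box(m,n):
    m=m.astype(np.uint8)
    k=cv2.connectedComponentsWithStats(m)
    i=1+np.argmax(k[2][1:,4]);P=W[k[1]==i]
    r=cv2.minAreaRect(P[:,:2].astype(np.float32));print(n,len(P),"c",np.round(r[0],4),"size",np.round(r[1],4),"ang",round(r[2],2),"z",np.round(np.nanmedian(P[:,2]),4))
    print("   corners",cv2.boxPoints(r).round(3).tolist())
def roi(u0,u1,v0,v1):
    m=np.zeros((400,640),bool);m[v0:v1,u0:u1]=1;return m
box(roi(370,520,110,190)&(Z>.112)&(Z<.135),"board")
box(roi(390,485,205,235)&(Z>.048)&(Z<.08),"frontwall")
box(roi(390,485,170,235)&(Z>.02)&(Z<.1)&(g.max(-1)<70),"carrier dark")
box(roi(200,330,120,225)&(g.min(-1)>150),"tray")
box(roi(200,330,120,225)&(Z>.02)&(Z<.045),"tray rim")
box(roi(340,380,235,265)&(Z>.045),"jar")
box(roi(155,205,210,270)&(Z>.02),"case")
box(roi(425,465,125,165)&(Z>.145),"spare")
print("bench z",np.nanmedian(Z[280:320,400:500]))
# heights along column through the carrier
for u in (405,410,435,467): print(u,[(v,W[v,u].round(3).tolist()) for v in range(176,228,3)])
E
```

```text
board 5312 c [ 0.6982 -0.2018] size [0.2808 0.121 ] ang 87.14 z 0.1245
   corners [[0.6309999823570251, -0.33899998664855957], [0.7519999742507935, -0.3449999988079071], [0.765999972820282, -0.06499999761581421], [0.6449999809265137, -0.05900000035762787]]
frontwall 296 c [ 0.5369 -0.1941] size [0.1682 0.0104] ang 87.14 z 0.0592
   corners [[0.527999997138977, -0.27799999713897705], [0.5379999876022339, -0.27799999713897705], [0.5460000038146973, -0.10999999940395355], [0.5360000133514404, -0.10999999940395355]]
carrier dark 784 c [ 0.5919 -0.1952] size [0.1759 0.1202] ang 87.04 z 0.0384
   corners [[0.5270000100135803, -0.2800000011920929], [0.6470000147819519, -0.28600001335144043], [0.656000018119812, -0.10999999940395355], [0.5360000133514404, -0.10400000214576721]]
tray 6595 c [nan nan] size [nan  0.] ang nan z 0.0059
   corners [[nan, nan], [nan, nan], [nan, nan], [nan, nan]]
tray rim 897 c [0.6661 0.2374] size [0.1762 0.256 ] ang 11.19 z 0.0286
   corners [[0.5550000071525574, 0.34599998593330383], [0.6039999723434448, 0.0949999988079071], [0.7770000100135803, 0.12899999320507
[... 2366 characters left out ...]
5, [0.555, -0.209, 0.005]), (218, [0.547, -0.208, 0.008]), (221, [0.536, -0.192, 0.062]), (224, [0.531, -0.207, 0.009]), (227, [0.524, -0.209, 0.001])]
467 [(176, [0.637, -0.256, 0.125]), (179, [0.649, -0.3, 0.001]), (182, [0.641, -0.3, 0.0]), (185, [0.633, -0.3, -0.001]), (188, [0.626, -0.3, -0.003]), (191, [0.618, -0.299, -0.003]), (194, [0.609, -0.297, 0.003]), (197, [0.595, -0.278, 0.054]), (200, [0.588, -0.278, 0.053]), (203, [0.58, -0.277, 0.055]), (206, [0.578, -0.296, -0.0]), (209, [0.57, -0.295, 0.0]), (212, [0.562, -0.295, 0.0]), (215, [0.554, -0.296, -0.003]), (218, [0.546, -0.294, 0.0]), (221, [0.535, -0.273, 0.059]), (224, [0.528, -0.276, 0.048]), (227, [0.522, -0.293, -0.001])]
```

Carrier origin is about (0.592,-0.197) with yaw -2.9°, and the shelf edge is at (0.638,-0.199) with the same yaw. The tray is at (0.666,0.237), yaw +11°. All sizes agree with the description. Next I move above the front wall.

```bash
python3 -m handwheel '[[0.4,0.52,0.5,0,0,0,0.82],[0.4,0.52,0.5,0,0,0,0.82],[0.4,0.52,0.5,0,0,0,0.82],[0.4,0.52,0.5,0,0,0,0.82],[0.4,0.52,0.5,0,0,0,0.82],[0.4,0.52,0.5,0,0,0,0.82],[0.4,0.52,0.5,0,0,0,0.82],[0.4,0.52,0.5,0,0,0,0.82]]' 30
python3 -m handwheel '[[0.4,0.52,0.5,0,0,0,0.82],[0.4,0.52,0.5,0,0,0,0.82],[0.4,0.52,0.5,0,0,0,0.82],[0.4,0.52,0.5,0,0,0,0.82],[0.4,0.52,0.5,0,0,0,0.82],[0.4,0.52,0.5,0,0,0,0.82],[0.4,0.52,0.5,0,0,0,0.82],[0.4,0.52,0.5,0,0,0,0.82]]'
python3 -m handwheel '[[0.4,0,0,0,0,0,0],[0.4,0,0,0,0,0,0],[0.4,0,0,0,0,0,0],[0.4,0,0,0,0,0,0],[0.4,0,0,0,0,0,0],[0.4,0,0,0,0,0,0],[0.4,0,0,0,0,0,0],[0.4,0,0,0,0,0,0]]'
python3 - <<'E'
from h import *
from scipy.spatial.transform import Rotation as R
s=get_state();M=R.from_rotvec(s["ee_rot"]).as_matrix();print(s["ee_pos"],M.round(3),np.degrees(np.arctan2(M[1,1],M[0,1])),s["width"])
E
```

```text
time: 0.77
ee_pos: [0.3695, -0.3502, 0.2311]
ee_rot: [-2.791, -1.44, 0.0]
force: [-0.4, 0.3, -0.0]
width: 0.402
finger_force: 0.0
time: 1.43
ee_pos: [0.5359, -0.1901, 0.231]
ee_rot: [-2.271, -2.17, 0.0]
force: [-0.0, -0.7, 0.2]
width: 0.398
finger_force: 0.0
time: 2.1
ee_pos: [0.535, -0.1917, 0.2314]
ee_rot: [2.276, 2.165, 0.0]
force: [0.3, 0.2, 0.2]
width: 0.399
finger_force: 0.0
[ 0.53497526 -0.1916901   0.23140118] [[ 0.05   0.999  0.   ]
 [ 0.999 -0.05  -0.   ]
 [-0.     0.    -1.   ]] -2.8489815404046723 0.3990774945707046
```

```bash
python3 -m handwheel '[[0.4,0.05,-0.05,-0.65,0,0,0],[0.4,0,0,-0.7,0,0,0],[0.4,0,0,-0.7,0,0,0],[0.4,0,0,-0.7,0,0,0],[0.4,0,0,-0.7,0,0,0],[0.4,0,0,-0.7,0,0,0],[0.4,0,0,-0.5,0,0,0],[0.4,0,0,-0.3,0,0,0]]'
python3 -m handwheel '[[0.4,0,0,0,0,0,0],[0.4,0,0,0,0,0,0],[0,0,0,0,0,0,0],[0,0,0,0,0,0,0],[0,0,0,0,0,0,0],[0,0,0,0,0,0,0],[0,0,0,0,0,0,0],[0,0,0,0,0,0,0]]' 40
```

```text
time: 2.77
ee_pos: [0.5362, -0.193, 0.0309]
ee_rot: [-2.273, -2.164, 0.001]
force: [-0.2, 0.4, 0.4]
width: 0.401
finger_force: 0.0
time: 3.43
ee_pos: [0.5375, -0.1937, 0.0346]
ee_rot: [2.274, 2.165, 0.001]
force: [-2.7, 0.2, 7.5]
width: 0.106
finger_force: 40.6
```

```bash
python3 -m handwheel '[[0,-0.1,0,0,0,0,0],[0,-0.2,0.01,0,0,0,0],[0,-0.25,0.01,0,0,0,0],[0,-0.25,0.01,0,0,0,0],[0,-0.25,0.01,0,0,0,0],[0,-0.25,0.02,0,0,0,0],[0,-0.25,0.02,0,0,0,0],[0,-0.25,0.02,0,0,0,0]]'
python3 -m handwheel '[[0,-0.25,0.01,0,0,0,0],[0,-0.25,0.01,0,0,0,0],[0,-0.25,0.01,0,0,0,0],[0,-0.25,0.01,0,0,0,0],[0,-0.25,0.02,0,0,0,0],[0,-0.25,0.01,0,0,0,0],[0,-0.2,0.01,0,0,0,0],[0,-0.1,0,0,0,0,0]]'
python3 -m handwheel '[[0,0,0,0,0,0,0],[0,0,0,0,0,0,0],[0,0,0,0,0,0,0],[0.4,0,0,0,0,0,0],[0.4,0,0,0,0,0,0],[0.4,0,0,0,0,0,0],[0.4,0,0,0,0,0,0],[0.4,0,0,0,0,0,0]]'
python3 -m handwheel '[[0.4,0,0,0.1,0,0,0],[0.4,0,0,0.3,0,0,0],[0.4,0,0,0.6,0,0,0],[0.4,0,0,0.7,0,0,0],[0.4,0,0,0.7,0,0,0],[0.4,0,0,0.7,0,0,0],[0.4,0,0,0.7,0,0,0],[0.4,0,0,0.5,0,0,0]]'
python3 - <<'E'
from h import *
c=capture("top");np.savez("top2.npz",**c);cv2.imwrite("pics/top2.png",cv2.resize(c["img"][100:300,300:560,::-1],None,fx=3,fy=3))
E
```

```text
time: 4.1
ee_pos: [0.4664, -0.1903, 0.0346]
ee_rot: [2.271, 2.162, 0.003]
force: [6.1, -0.8, 5.7]
width: 0.11
finger_force: 40.5
time: 4.77
ee_pos: [0.3942, -0.1872, 0.0346]
ee_rot: [2.272, 2.161, 0.002]
force: [6.4, 0.3, 6.2]
width: 0.108
finger_force: 40.6
time: 5.43
ee_pos: [0.393, -0.1861, 0.0332]
ee_rot: [-2.275, -2.166, 0.0]
force: [-0.3, -0.2, -0.6]
width: 0.404
finger_force: 0.0
time: 6.1
ee_pos: [0.3933, -0.1862, 0.208]
ee_rot: [2.273, 2.165, 0.0]
force: [0.0, 0.2, 0.5]
width: 0.402
finger_force: 0.0
```

View pics/top2.png

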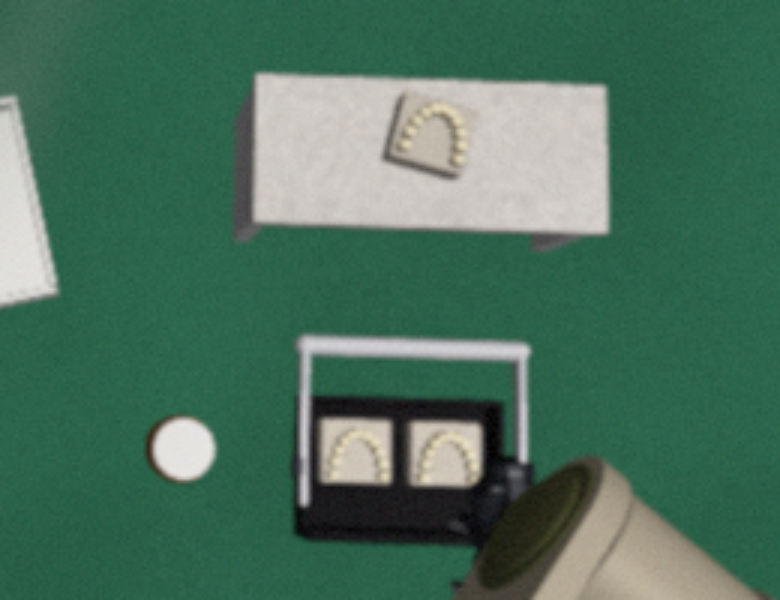

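The carrier is out and released. Its folded bar shows at crop rows ~347 and columns 300-528, well clear of the shelf edge at row ~228. Next I measure the bar.

```bash
python3 - <<'E'
from h import *
c=dict(np.load("top2.npz"));g=c["img"].astype(int);W=world(c)
m=np.zeros((400,640),np.uint8);m[210:222,398:480]=1
m&=((g.min(-1)>110)).astype(np.uint8)
v,u=np.nonzero(m)
T=c["extrinsics"];K=c["mtx"];d=np.stack([(u-K[0,2])/K[0,0],(v-K[1,2])/K[1,1],np.ones(len(u))])
d=T[:3,:3]@d;p=(T[:3,3:]+d*((.062-T[2,3])/d[2]))[:2].T
print(cv2.minAreaRect(p.astype(np.float32)),np.nanmedian(W[m>0],0),np.nanpercentile(W[m>0][:,2],90))
print(cv2.fitLine(p.astype(np.float32),cv2.DIST_L2,0,.01,.01).T, p[:,1].min(),p[:,1].max())
E
```

```text
((0.5471659898757935, -0.19943810999393463), (0.1911429911851883, 0.02230207622051239), 88.93689727783203) [ 0.54900682 -0.19615657  0.06578534] 0.06892372689746373
[[ 0.04314461  0.99906886  0.5490156  -0.19749326]] -0.29506225814768017 -0.10395165774615321
```

```bash
python3 -m handwheel '[[0.5,0.3,-0.03,0,0,0,0],[0.5,0.5,-0.04,0,0,0,0],[0.5,0.6,-0.04,0,0,0,0],[0.5,0.6,-0.04,0,0,0,0],[0.5,0.6,-0.04,0,0,0,0],[0.5,0.6,-0.04,0,0,0,0],[0.5,0.4,-0.03,0,0,0,0],[0.5,0.29,-0.02,0,0,0,0]]'
python3 -m handwheel '[[0.5,0,0,0,0,0,0],[0.5,0,0,-0.4,0,0,0],[0.5,0,0,-0.7,0,0,0],[0.5,0,0,-0.7,0,0,0],[0.5,0,0,-0.7,0,0,0],[0.5,0,0,-0.7,0,0,0],[0.5,0,0,-0.6,0,0,0],[0.5,0,0,-0.3,0,0,0]]'
python3 -m handwheel '[[0.5,0,0,0,0,0,0],[0.5,0,0,0,0,0,0],[0.5,0,0,0,0,0,0],[0,0,0,0,0,0,0],[0,0,0,0,0,0,0],[0,0,0,0,0,0,0],[0,0,0,0,0,0,0],[0,0,0,0,0,0,0]]' 20
```

```text
time: 6.82
ee_pos: [0.55, -0.1972, 0.2048]
ee_rot: [-2.274, -2.166, 0.0]
force: [-0.1, -0.8, 0.5]
width: 0.501
finger_force: 0.0
time: 7.48
ee_pos: [0.5468, -0.1966, 0.0385]
ee_rot: [-2.272, -2.163, 0.002]
force: [-0.2, 0.2, -0.3]
width: 0.495
finger_force: 0.0
time: 8.15
ee_pos: [0.549, -0.1976, 0.0423]
ee_rot: [2.274, 2.165, 0.0]
force: [-2.2, 0.9, 5.5]
width: 0.172
finger_force: 21.7
```

```bash
python3 - <<'E'
import numpy as np
t=np.linspace(0,np.pi/2,25);print(np.c_[np.diff(.1*np.cos(t)),np.diff(.1*np.sin(t))].__truediv__(.04).round(2).tolist())
E
```

```text
[[-0.01, 0.16], [-0.02, 0.16], [-0.03, 0.16], [-0.04, 0.16], [-0.05, 0.16], [-0.06, 0.15], [-0.07, 0.15], [-0.08, 0.14], [-0.09, 0.14], [-0.1, 0.13], [-0.1, 0.13], [-0.11, 0.12], [-0.12, 0.11], [-0.13, 0.1], [-0.13, 0.1], [-0.14, 0.09], [-0.14, 0.08], [-0.15, 0.07], [-0.15, 0.06], [-0.16, 0.05], [-0.16, 0.04], [-0.16, 0.03], [-0.16, 0.02], [-0.16, 0.01]]
```

```bash
python3 -m handwheel '[[0,-0.01,0,0.16,0,0,0],[0,-0.02,0,0.16,0,0,0],[0,-0.03,0,0.16,0,0,0],[0,-0.04,0,0.16,0,0,0],[0,-0.05,0,0.16,0,0,0],[0,-0.06,0,0.15,0,0,0],[0,-0.07,0,0.15,0,0,0],[0,-0.08,0.01,0.14,0,0,0]]'
python3 -m handwheel '[[0,-0.09,0.01,0.14,0,0,0],[0,-0.1,0.01,0.13,0,0,0],[0,-0.1,0.01,0.13,0,0,0],[0,-0.11,0.01,0.12,0,0,0],[0,-0.12,0.01,0.11,0,0,0],[0,-0.13,0.01,0.1,0,0,0],[0,-0.13,0.01,0.1,0,0,0],[0,-0.14,0.01,0.09,0,0,0]]'
python3 - <<'E'
from h import *
c=capture("scene");cv2.imwrite("pics/s2.png",cv2.resize(c["img"][120:360,120:440,::-1],None,fx=2.4,fy=2.4))
E
```

```text
time: 8.82
ee_pos: [0.5342, -0.1971, 0.0917]
ee_rot: [2.275, 2.166, 0.0]
force: [2.5, 0.7, -2.2]
width: 0.176
finger_force: 19.6
time: 9.48
ee_pos: [0.4972, -0.1938, 0.1283]
ee_rot: [2.275, 2.166, 0.0]
force: [2.7, -0.3, -0.4]
width: 0.177
finger_force: 19.6
```

View pics/s2.png

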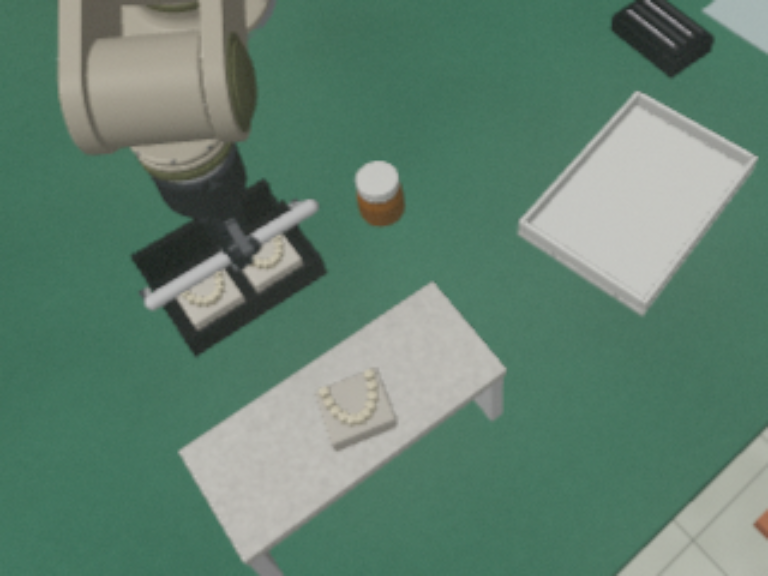

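The bar is held in the fingers at about (240,245) and partly raised, with the carrier still standing flat. I continue the arc, pressing a little past the end.

```bash
python3 -m handwheel '[[0,-0.14,0.01,0.08,0,0,0],[0,-0.15,0.01,0.07,0,0,0],[0,-0.15,0.01,0.06,0,0,0],[0,-0.16,0.01,0.05,0,0,0],[0,-0.16,0.01,0.03,0,0,0],[0,-0.16,0.01,0.02,0,0,0],[0,-0.16,0.01,0.01,0,0,0],[0,-0.16,0,0,0,0,0]]'
python3 -m handwheel '[[0,-0.03,0,0,0,0,0],[0,-0.03,0,0,0,0,0],[0,0,0,0,0,0,0],[0,0,0,0,0,0,0],[0,0,0,0,0,0,0],[0,0,0,0,0,0,0],[0,0,0,0,0,0,0],[0,0,0,0,0,0,0]]'
python3 - <<'E'
from h import *
c=capture("scene");np.savez("scene3.npz",**c);cv2.imwrite("pics/s3.png",cv2.resize(c["img"][160:280,160:320,::-1],None,fx=4,fy=4))
t=capture("top");W=world(t);g=t["img"].astype(int)
m=(W[...,2]>.145)&(W[...,2]<.178)&(g.min(-1)>110);m[:190]=0;m[300:]=0;m[:,:385]=0;m[:,495:]=0
P=W[m];print(len(P),cv2.fitLine(P[:,:2].astype(np.float32),cv2.DIST_L2,0,.01,.01).T,P[:,1].min(),P[:,1].max(),np.median(P,0))
f=(W[...,2]>.05)&(W[...,2]<.066)&(g.max(-1)<80);f[:200]=0;f[300:]=0;f[:,:390]=0;f[:,495:]=0;Q=W[f];print("dark 60mm",len(Q),cv2.minAreaRect(Q[:,:2].astype(np.float32)),np.percentile(Q[:,2],[5,95]))
print(get_state()["force"],get_state()["wrist_torque"])
E
```

```text
time: 10.2
ee_pos: [0.4503, -0.1918, 0.1434]
ee_rot: [2.269, 2.16, 0.007]
force: [11.6, 4.2, 25.4]
width: 0.177
finger_force: 22.3
time: 10.87
ee_pos: [0.4481, -0.1918, 0.1439]
ee_rot: [2.269, 2.16, 0.006]
force: [9.0, 5.6, 24.0]
width: 0.18
finger_force: 22.4
278 [[ 0.02687043  0.9996389   0.45123428 -0.14029184]] -0.18659509831812698 -0.09694747726958082 [ 0.45141465 -0.14096035  0.16054108]
dark 60mm 133 ((0.38069579005241394, -0.11568710207939148), (0.09727205336093903, 0.045014653354883194), 48.225887298583984) [0.05469297 0.06299717]
[ 8.67974818  4.21727859 23.40055986] [ 0.6930734  -1.41085367 -0.03143041]
```

View pics/s3.png

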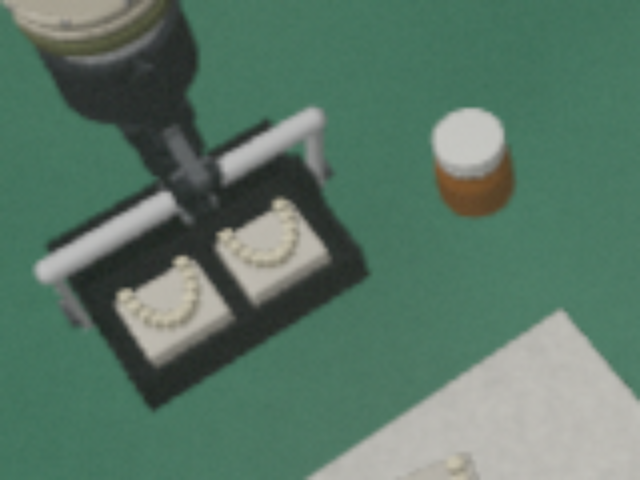

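The handle now stands up over the casts, at (40,270) to (320,115), with the carrier flat. To check it is seated, I compare the bar's x with the carrier's rear wall, after easing the downward push.

```bash
python3 -m handwheel '[[0,0,0,0.05,0,0,0],[0,0,0,0.03,0,0,0],[0,0,0,0,0,0,0],[0,0,0,0,0,0,0],[0,0,0,0,0,0,0],[0,0,0,0,0,0,0],[0,0,0,0,0,0,0],[0,0,0,0,0,0,0]]'
python3 - <<'E'
from h import *
t=capture("top");W=world(t);g=t["img"].astype(int);T=t["extrinsics"];K=t["mtx"]
def cast(u,v,z):
    d=T[:3,:3]@np.array([(u-K[0,2])/K[0,0],(v-K[1,2])/K[1,1],1]);return (T[:3,3]+d*((z-T[2,3])/d[2])).round(4)
# rear wall outer edge: first dark pixel coming down from bench green, per column; cast on z=.036
pts=[]
for u in range(405,465,6):
    col=g[225:270,u].max(-1);v=225+np.argmax(col<60);pts.append(cast(u,v-.5,.036));
print(np.array(pts))
m=(W[...,2]>.145)&(W[...,2]<.178)&(g.min(-1)>110);m[:190]=0;m[300:]=0;m[:,:385]=0;m[:,495:]=0
for u in range(395,440,6):
    v=np.nonzero(m[:,u])[0]
    if len(v): print(u,v.min(),v.max(),cast(u,v.mean(),.163))
E
```

```text
time: 11.63
ee_pos: [0.4462, -0.1915, 0.1448]
ee_rot: [2.273, 2.164, 0.001]
force: [4.5, -0.4, 10.3]
width: 0.176
finger_force: 21.0
[[ 0.4799 -0.1211  0.036 ]
 [ 0.4796 -0.1362  0.036 ]
 [ 0.4768 -0.1512  0.036 ]
 [ 0.4765 -0.1664  0.036 ]
 [ 0.4762 -0.1815  0.036 ]
 [ 0.4759 -0.1967  0.036 ]
 [ 0.4756 -0.2118  0.036 ]
 [ 0.4778 -0.2271  0.036 ]
 [ 0.5152 -0.2443  0.036 ]
 [ 0.5099 -0.2592  0.036 ]]
407 254 262 [ 0.4502 -0.0987  0.163 ]
413 255 261 [ 0.4499 -0.1119  0.163 ]
419 255 261 [ 0.4497 -0.1252  0.163 ]
425 255 261 [ 0.4494 -0.1384  0.163 ]
431 255 261 [ 0.4492 -0.1517  0.163 ]
437 255 261 [ 0.4489 -0.1649  0.163 ]
```

```bash
python3 -m handwheel '[[0.35,0,0,0,0,0,0],[0.35,0,0,0,0,0,0],[0.35,0,0,0,0,0,0],[0.35,0,0,0,0,0,0],[0.35,0,0,0,0,0,0],[0.35,0,0,0,0,0,0],[0.35,0,0,0,0,0,0],[0.35,0,0,0,0,0,0]]'
python3 - <<'E'
from h import *
t=capture("top");g=t["img"].astype(int);T=t["extrinsics"];K=t["mtx"];W=world(t)
def cast(u,v,z):
    d=T[:3,:3]@np.array([(u-K[0,2])/K[0,0],(v-K[1,2])/K[1,1],1]);return (T[:3,3]+d*((z-T[2,3])/d[2])).round(4)
gr=g[...,1]-g[...,0]
for u in range(405,472,6):
    v=225+np.argmax(gr[225:270,u]<30);print(u,v,cast(u,v-.5,.036), W[v+1,u].round(3))
m=(g.min(-1)>110)&(W[...,2]>.14)&(W[...,2]<.18);m[:190]=0;m[300:]=0
for u in (407,419,431):
    v=np.nonzero(m[:,u])[0];print("bar",cast(u,v.mean(),.163))
E
```

```text
time: 12.35
ee_pos: [0.4455, -0.191, 0.1437]
ee_rot: [-2.275, -2.166, 0.0]
force: [0.1, 0.7, 0.1]
width: 0.349
finger_force: 0.0
405 245 [ 0.4799 -0.1211  0.036 ] [ 0.476 -0.121  0.037]
411 245 [ 0.4796 -0.1362  0.036 ] [ 0.476 -0.136  0.035]
417 245 [ 0.4793 -0.1514  0.036 ] [ 0.476 -0.152  0.033]
423 246 [ 0.4765 -0.1664  0.036 ] [ 0.473 -0.166  0.036]
429 246 [ 0.4762 -0.1815  0.036 ] [ 0.472 -0.182  0.034]
435 246 [ 0.4759 -0.1967  0.036 ] [ 0.472 -0.197  0.036]
441 246 [ 0.4756 -0.2118  0.036 ] [ 0.472 -0.212  0.036]
447 239 [ 0.4929 -0.2279  0.036 ] [ 0.488 -0.179  0.197]
453 229 [ 0.5178 -0.2444  0.036 ] [ 0.507 -0.179  0.24 ]
459 228 [ 0.52   -0.2598  0.036 ] [ 0.509 -0.19   0.243]
465 228 [ 0.5197 -0.275   0.036 ] [ 0.503 -0.146  0.405]
471 225 [ 0.527  -0.2907  0.036 ] [ 0.508 -0.155  0.41 ]
bar [ 0.4502 -0.0987  0.163 ]
bar [ 0.4497 -0.1252  0.163 ]
bar [ 0.4492 -0.1517  0.163 ]
```

```bash
python3 - <<'E'
from h import *
t=capture("top");np.savez("top4.npz",**t);cv2.imwrite("pics/t4.png",cv2.resize(t["img"][190:320,350:510,::-1],None,fx=4,fy=4))
E
```

```text
(no output)
```

View pics/t4.png

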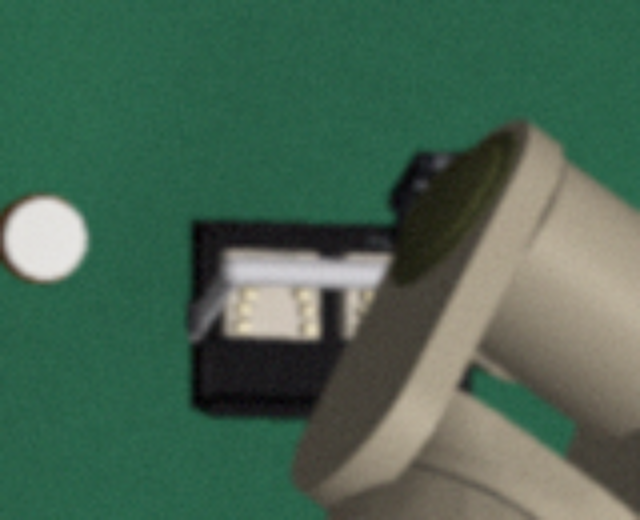

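The carrier slid with the push: its rear wall is now at x≈0.477, so the hinge is near 0.417 and the handle stands only at about 1.2 rad, short of the stop. I'll regrip firmly with the tool tilted about 20°, then swing the tool together with the handle so the wrist applies a couple instead of a pure push.

```bash
python3 -m handwheel '[[0.6,0,0,0,0,0,0],[0.6,0,0,0,0,0,0],[0.6,0,0,0,0,0,0],[0.6,-0.01,0,-0.03,0.04,0.8,0],[0.6,-0.01,0,-0.03,0.04,0.8,0],[0.6,-0.02,0,-0.04,0.04,0.8,0],[0.6,-0.02,0,-0.04,0.04,0.8,0],[0.6,-0.02,0,-0.04,0.04,0.8,0]]'
python3 -m handwheel '[[0.6,0,0,0,0,0,0],[0.6,0,0,0,0,0,0],[0,0,0,0,0,0,0],[0,0,0,0,0,0,0],[0,0,0,0,0,0,0],[0,0,0,0,0,0,0],[0,0,0,0,0,0,0],[0,0,0,0,0,0,0]]' 120
python3 - <<'E'
from h import *
t=capture("top");g=t["img"].astype(int);T=t["extrinsics"];K=t["mtx"];W=world(t)
def cast(u,v,z):
    d=T[:3,:3]@np.array([(u-K[0,2])/K[0,0],(v-K[1,2])/K[1,1],1]);return (T[:3,3]+d*((z-T[2,3])/d[2])).round(4)
gr=g[...,1]-g[...,0]
for u in (405,417,423): print(cast(u,225+np.argmax(gr[225:270,u]<30)-.5,.036))
m=(g.min(-1)>110)&(W[...,2]>.12)&(W[...,2]<.18);m[:190]=0;m[300:]=0
for u in (412,419,431):
    v=np.nonzero(m[:,u])[0];print("bar",cast(u,v.mean(),.155),W[v,u,2].max())
E
```

```text
time: 13.12
ee_pos: [0.4425, -0.191, 0.1367]
ee_rot: [-2.075, -1.976, 0.352]
force: [-0.0, 0.9, 0.5]
width: 0.603
finger_force: 0.0
time: 13.78
ee_pos: [0.4424, -0.1911, 0.1372]
ee_rot: [-2.078, -1.978, 0.348]
force: [1.0, 1.6, 6.8]
width: 0.148
finger_force: 117.4
[ 0.4799 -0.1211  0.036 ]
[ 0.4793 -0.1514  0.036 ]
[ 0.479  -0.1665  0.036 ]
bar [ 0.453  -0.1116  0.155 ] 0.16359550205829998
bar [ 0.4516 -0.1271  0.155 ] 0.16347082973947202<stdin>:9: RuntimeWarning: Mean of empty slice.
  ret = ret.dtype.type(ret / rcount)
Traceback (most recent call last):
ValueError: zero-size array to reduction operation maximum which has no identity
```

```bash
python3 -m handwheel '[[0,-0.03,0,0,-0.03,-0.6,0],[0,-0.08,0,0.01,-0.03,-0.6,0],[0,-0.1,0.01,0.01,-0.03,-0.6,0],[0,-0.1,0.01,0.02,-0.03,-0.6,0],[0,-0.1,0.01,0.02,-0.03,-0.6,0],[0,-0.1,0.01,0.02,-0.02,-0.4,0],[0,-0.1,0,0.02,-0.02,-0.4,0],[0,-0.1,0,0.02,-0.02,-0.2,0]]'
python3 - <<'E'
from h import *
t=capture("top");g=t["img"].astype(int);T=t["extrinsics"];K=t["mtx"];W=world(t);cv2.imwrite("pics/t5.png",cv2.resize(t["img"][190:320,350:510,::-1],None,fx=4,fy=4))
def cast(u,v,z):
    d=T[:3,:3]@np.array([(u-K[0,2])/K[0,0],(v-K[1,2])/K[1,1],1]);return (T[:3,3]+d*((z-T[2,3])/d[2])).round(4)
gr=g[...,1]-g[...,0]
for u in (405,417,423): print(cast(u,225+np.argmax(gr[225:270,u]<30)-.5,.036))
m=(g.min(-1)>110)&(W[...,2]>.12)&(W[...,2]<.18);m[:190]=0;m[300:]=0
for u in (408,412,419):
    v=np.nonzero(m[:,u])[0]
    if len(v):print("bar",cast(u,v.mean(),.16),W[v,u,2].max())
E
```

```text
time: 14.5
ee_pos: [0.4139, -0.1898, 0.1422]
ee_rot: [2.272, 2.162, 0.002]
force: [5.1, 2.4, 7.5]
width: 0.147
finger_force: 118.3
[ 0.4799 -0.1211  0.036 ]
[ 0.4793 -0.1514  0.036 ]
[ 0.4765 -0.1664  0.036 ]
bar [ 0.4195 -0.1002  0.16  ] 0.16985470297410943
bar [ 0.4193 -0.109   0.16  ] 0.16834515277569895
bar [ 0.419  -0.1245  0.16  ] 0.16997648327529313
```

View pics/t5.png

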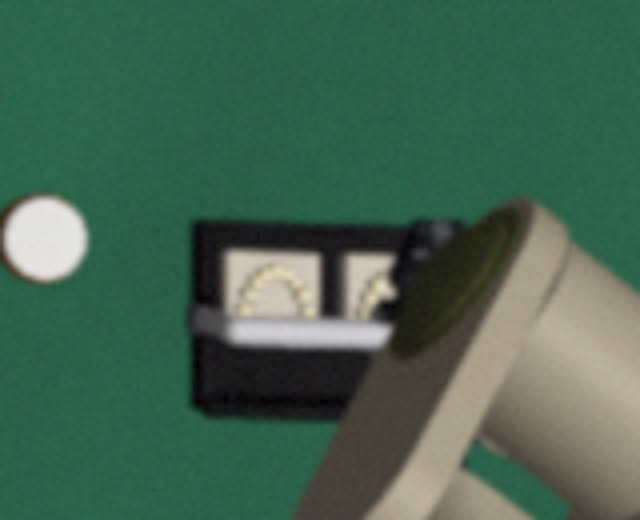

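The handle is upright: its bar is at crop row ~332, over the hinge, with its top at z≈0.169, and the carrier did not move. I'll release so it settles on its stop, then regrip.

```bash
python3 -m handwheel '[[0.4,0,0,0,0,0,0],[0.4,0,0,0,0,0,0],[0.4,0,0,0,0,0,0],[0.4,0,0,0,0,0,0],[0.4,0,0,0,0,0,0],[0.4,0,0,0,0,0,0],[0.4,0,0,0,0,0,0],[0.4,0,0,0,0,0,0]]'
python3 - <<'E'
from h import *
t=capture("top");g=t["img"].astype(int);T=t["extrinsics"];K=t["mtx"];W=world(t)
def cast(u,v,z):
    d=T[:3,:3]@np.array([(u-K[0,2])/K[0,0],(v-K[1,2])/K[1,1],1]);return (T[:3,3]+d*((z-T[2,3])/d[2])).round(4)
m=(g.min(-1)>110)&(W[...,2]>.12)&(W[...,2]<.18);m[:190]=0;m[300:]=0
for u in (408,412,419):
    v=np.nonzero(m[:,u])[0]
    if len(v):print("bar",cast(u,v.mean(),.16),W[v,u,2].max())
E
python3 -m handwheel '[[0,0,0,0,0,0,0],[0,0,0,0,0,0,0],[0,0,0,0,0,0,0],[0,0,0,0,0,0,0],[0,0,0,0,0,0,0],[0,0,0,0,0,0,0],[0,0,0,0,0,0,0],[0,0,0,0,0,0,0]]' 120
```

```text
time: 15.22
ee_pos: [0.414, -0.1894, 0.1413]
ee_rot: [2.275, 2.166, -0.001]
force: [-0.3, -0.9, 0.3]
width: 0.406
finger_force: 0.0
bar [ 0.4206 -0.1003  0.16  ] 0.1672704430530214
bar [ 0.4193 -0.109   0.16  ] 0.16727735183440628
bar [ 0.419  -0.1245  0.16  ] 0.16871654647453393
time: 15.93
ee_pos: [0.4144, -0.1895, 0.1416]
ee_rot: [2.274, 2.165, -0.0]
force: [3.6, 1.5, 4.2]
width: 0.152
finger_force: 117.5
```

```bash
python3 -m handwheel '[[0,0,0,0.1,0,0,0],[0,0,0,0.2,0,0,0],[0,0,0,0.4,0,0,0],[0,0,0,0.5,0,0,0],[0,0,0,0.5,0,0,0],[0,0,0,0.5,0,0,0],[0,0,0,0.4,0,0,0],[0,0,0,0.2,0,0,0]]'
python3 - <<'E'
from h import *
t=capture("scene");W=world(t);cv2.imwrite("pics/s6.png",cv2.resize(t["img"][100:280,120:360,::-1],None,fx=3,fy=3));print(get_state()["force"],get_state()["wrist_torque"])
E
```

```text
time: 16.6
ee_pos: [0.4135, -0.1894, 0.2549]
ee_rot: [2.275, 2.165, -0.002]
force: [-0.1, -0.4, -6.3]
width: 0.146
finger_force: 117.8
[ 1.07729086 -0.13889855 -4.41349617] [-0.03222409 -0.10022289 -0.01575409]
```

View pics/s6.png

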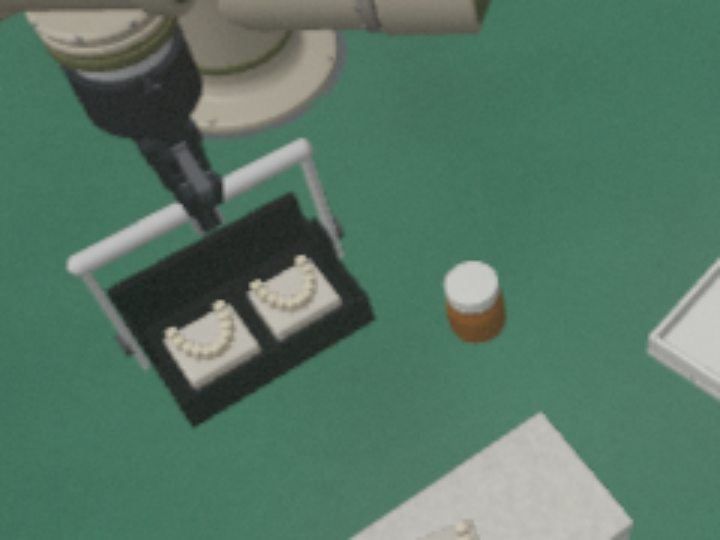

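It hangs level from the bar, so I carry it over in gentle steps.

```bash
python3 -m handwheel '[[0,0,0.1,0,0,0,0.1],[0,0,0.2,0,0,0,0.2],[0,0,0.4,0,0,0,0.2],[0,0,0.5,0,0,0,0.2],[0,0,0.5,0,0,0,0.2],[0,0,0.5,0,0,0,0.2],[0,0,0.5,0,0,0,0.2],[0,0,0.5,0,0,0,0.2]]'
python3 -m handwheel '[[0,0,0.5,0,0,0,0.2],[0,0,0.5,0,0,0,0.2],[0,0.1,0.5,0,0,0,0.2],[0,0.2,0.5,0,0,0,0.2],[0,0.3,0.5,0,0,0,0.2],[0,0.4,0.5,0,0,0,0.2],[0,0.4,0.5,0,0,0,0.2],[0,0.4,0.5,0,0,0,0.1]]'
python3 -m handwheel '[[0,0.5,0.5,0,0,0,0],[0,0.5,0.5,0,0,0,0],[0,0.5,0.5,0,0,0,0],[0,0.5,0.5,0,0,0,0],[0,0.5,0.5,0,0,0,0],[0,0.5,0.5,0,0,0,0],[0,0.4,0.4,0,0,0,0],[0,0.4,0.3,0,0,0,0]]'
python3 -m handwheel '[[0,0.3,0.1,0,0,0,0],[0,0.3,0,0,0,0,0],[0,0.2,0,0,0,0,0],[0,0.1,0,0,0,0,0],[0,0,0,0,0,0,0],[0,0,0,0,0,0,0],[0,0,0,0,0,0,0],[0,0,0,0,0,0,0]]'
python3 - <<'E'
from h import *
from scipy.spatial.transform import Rotation as R
s=get_state();M=R.from_rotvec(s["ee_rot"]).as_matrix();print(s["ee_pos"],np.degrees(np.arctan2(M[1,1],M[0,1])),M[:,2])
t=capture("top");np.savez("top7.npz",**t);cv2.imwrite("pics/t7.png",cv2.resize(t["img"][90:290,150:400,::-1],None,fx=3,fy=3))
E
```

```text
time: 17.32
ee_pos: [0.413, -0.0596, 0.2521]
ee_rot: [-2.125, -2.311, 0.002]
force: [-0.6, 0.3, -5.9]
width: 0.146
finger_force: 117.7
time: 17.98
ee_pos: [0.4855, 0.1004, 0.2519]
ee_rot: [-1.969, -2.446, 0.004]
force: [-0.2, -1.0, -5.3]
width: 0.145
finger_force: 117.6
time: 18.65
ee_pos: [0.6376, 0.2489, 0.2508]
ee_rot: [-1.969, -2.445, 0.006]
force: [0.1, -0.1, -5.8]
width: 0.143
finger_force: 117.6
time: 19.32
ee_pos: [0.6734, 0.2507, 0.2535]
ee_rot: [1.972, 2.445, -0.001]
force: [-0.3, 0.2, -7.4]
width: 0.154
finger_force: 117.6
[0.67342102 0.2507305  0.25347819] 12.206635226803616 [-7.58073186e-05 -8.64533569e-04 -9.99999623e-01]
```

View pics/t7.png

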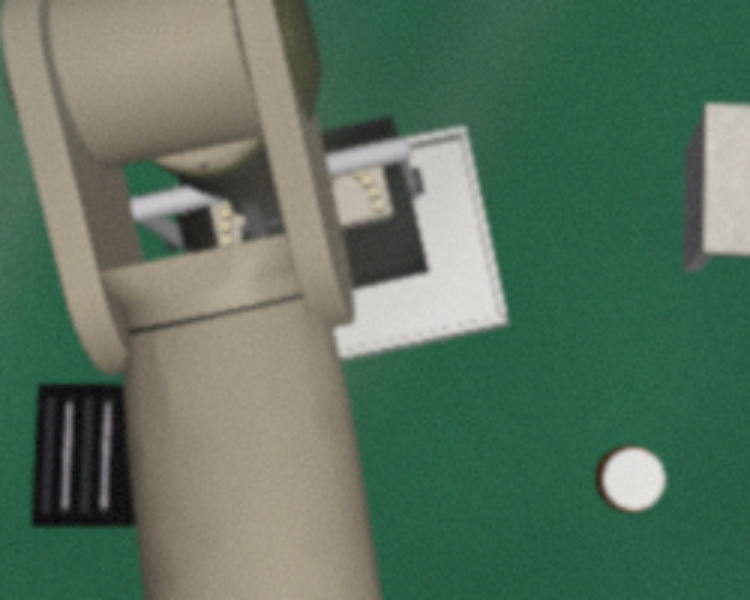

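The carrier hangs over the tray and looks offset mostly from perspective. I correct to the computed target, then check the bar's right end.

```bash
python3 -m handwheel '[[0,-0.06,-0.07,0,0,0,-0.1],[0,-0.06,-0.07,0,0,0,-0.1],[0,-0.06,-0.07,0,0,0,0],[0,-0.06,-0.06,0,0,0,0],[0,0,0,0,0,0,0],[0,0,0,0,0,0,0],[0,0,0,0,0,0,0],[0,0,0,0,0,0,0]]'
python3 - <<'E'
from h import *
s=get_state();print(s["ee_pos"])
t=capture("top");W=world(t);g=t["img"].astype(int)
m=(W[...,2]>.26)&(W[...,2]<.30)&(g.min(-1)>130);m[:110]=0;m[165:]=0;m[:,:255]=0;m[:,305:]=0
P=W[m];l=cv2.fitLine(P[:,:2].astype(np.float32),cv2.DIST_L2,0,.01,.01).ravel();print(len(P),l,P[:,1].min(),np.median(P[:,2]))
# dark carrier front-right corner: front wall top z~.17
f=(W[...,2]>.10)&(W[...,2]<.19)&(g.max(-1)<75);f[:110]=0;f[:,:240]=0;f[:,310:]=0;f[200:]=0
Q=W[f];print(len(Q),cv2.boxPoints(cv2.minAreaRect(Q[:,:2].astype(np.float32))).round(3),np.percentile(Q[:,2],[5,50,95]))
d=np.array([-np.sin(np.radians(11.1)),np.cos(np.radians(11.1))])
e=P[np.argsort(P[:,1])[:8]].mean(0)[:2];print("bar end",e,"centre est",e+d*.093)
E
```

```text
time: 20.03
ee_pos: [0.6644, 0.2399, 0.2533]
ee_rot: [1.994, 2.427, -0.001]
force: [0.3, -0.1, -6.5]
width: 0.148
finger_force: 117.6
[0.66442748 0.23986659 0.25328717]
199 [ 0.21141858 -0.9773956   0.67686105  0.17255385] 0.1447559922502414 0.2779824772113927
692 [[0.613 0.199]
 [0.623 0.144]
 [0.742 0.167]
 [0.731 0.222]] [0.11533037 0.12889207 0.17413104]
bar end [0.681291   0.14669347] centre est [0.66338645 0.23795369]
```

```bash
python3 -m handwheel '[[0,0.01,0,-0.1,0,0,0],[0,0.01,0,-0.3,0,0,0],[0,0.01,0,-0.4,0,0,0],[0,0.01,0,-0.4,0,0,0],[0,0,0,-0.4,0,0,0],[0,0,0,-0.3,0,0,0],[0,0,0,-0.2,0,0,0],[0,0,0,-0.15,0,0,0]]'
python3 -m handwheel '[[0,0,0,-0.06,0,0,0],[0,0,0,-0.06,0,0,0],[0,0,0,-0.06,0,0,0],[0,0,0,-0.06,0,0,0],[0,0,0,-0.05,0,0,0],[0,0,0,-0.05,0,0,0],[0,0,0,-0.04,0,0,0],[0,0,0,0,0,0,0]]'
```

```text
time: 20.75
ee_pos: [0.6658, 0.2398, 0.1621]
ee_rot: [-1.994, -2.427, 0.002]
force: [0.1, -0.2, -7.0]
width: 0.146
finger_force: 117.5
time: 21.42
ee_pos: [0.6661, 0.2398, 0.148]
ee_rot: [1.994, 2.427, -0.001]
force: [-0.2, 0.2, -6.8]
width: 0.148
finger_force: 117.9
```

```bash
python3 -m handwheel '[[0,0,0,-0.03,0,0,0],[0,0,0,0,0,0,0],[0,0,0,-0.02,0,0,0],[0,0,0,0,0,0,0],[0,0,0,0,0,0,0],[0,0,0,0,0,0,0],[0,0,0,0,0,0,0],[0,0,0,0,0,0,0]]'
```

```text
time: 22.08
ee_pos: [0.6668, 0.24, 0.1475]
ee_rot: [1.993, 2.425, 0.003]
force: [3.4, 1.6, 6.4]
width: 0.149
finger_force: 118.8
```

The load has come off the wrist (-6.8 → +6.4 N), so the carrier stands on the floor. I release and rise.

```bash
python3 -m handwheel '[[0,0,0,0,0,0,0],[0,0,0,0,0,0,0],[0,0,0,0,0,0,0],[0.5,0,0,0,0,0,0],[0.5,0,0,0,0,0,0],[0.5,0,0,0,0,0,0],[0.5,0,0,0,0,0,0],[0.5,0,0,0,0,0,0]]'
python3 -m handwheel '[[0.5,0,0,0.1,0,0,0],[0.5,0,0,0.3,0,0,0],[0.5,0,0,0.5,0,0,0],[0.5,0,0,0.5,0,0,0],[0.5,0,0,0.5,0,0,0],[0.5,-0.3,0,0.4,0,0,0],[0.5,-0.5,0,0.2,0,0,0],[0.5,-0.6,0,0,0,0,0]]'
python3 -m handwheel '[[0.5,-0.7,-0.3,0,0,0,0],[0.5,-0.7,-0.5,0,0,0,0],[0.5,-0.7,-0.6,0,0,0,0],[0.5,-0.7,-0.7,0,0,0,0],[0.5,-0.5,-0.7,0,0,0,0],[0.5,-0.3,-0.7,0,0,0,0],[0.5,0,-0.3,0,0,0,0],[0.5,0,0,0,0,0,0]]'
python3 - <<'E'
from h import *
t=capture("top");W=world(t);g=t["img"].astype(int);T=t["extrinsics"];K=t["mtx"];cv2.imwrite("pics/t8.png",cv2.resize(t["img"][90:290,150:400,::-1],None,fx=3,fy=3))
m=(W[...,2]>.15)&(W[...,2]<.19)&(g.min(-1)>110);m[:100]=0;m[230:]=0;m[:,:190]=0;m[:,340:]=0
P=W[m];print("bar",len(P),cv2.minAreaRect(P[:,:2].astype(np.float32)),np.percentile(P[:,2],[5,50,95]))
Q=W[(W[...,2]>.03)&(W[...,2]<.085)&(g.max(-1)<75)&(np.abs(W[...,0]-.666)<.09)&(np.abs(W[...,1]-.237)<.13)]
print("carrier",len(Q),cv2.minAreaRect(Q[:,:2].astype(np.float32)),np.percentile(Q[:,2],[5,50,95]))
E
```

```text
time: 22.75
ee_pos: [0.6658, 0.2397, 0.1458]
ee_rot: [1.994, 2.427, -0.002]
force: [-0.4, -0.4, -0.0]
width: 0.5
finger_force: 0.0
time: 23.42
ee_pos: [0.6104, 0.2397, 0.2482]
ee_rot: [1.993, 2.424, 0.004]
force: [1.2, 1.0, -0.6]
width: 0.497
finger_force: 0.0
time: 24.08
ee_pos: [0.4656, 0.0859, 0.2469]
ee_rot: [1.996, 2.423, -0.0]
force: [0.4, -0.3, -0.2]
width: 0.499
finger_force: 0.0
bar 606 ((0.6680731177330017, 0.23891685903072357), (0.01728103682398796, 0.19030216336250305), 11.146358489990234) [0.1663215  0.17186932 0.17521665]
carrier 682 ((0.6672263145446777, 0.23762273788452148), (0.1188172698020935, 0.16750603914260864), 11.377629280090332) [0.03279328 0.05708637 0.07242351]
```

View pics/t8.png

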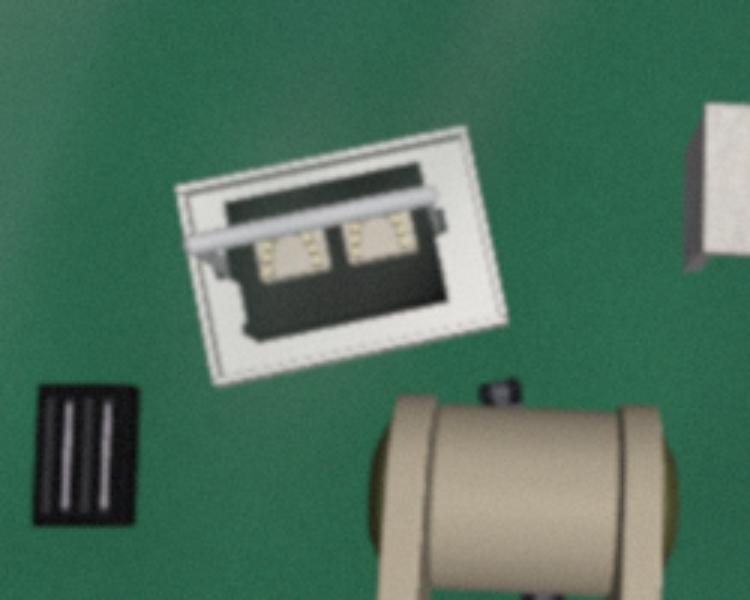

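The carrier is centred in the tray: its outline at (0.667,0.238) matches the tray's (0.666,0.237), and both sit at 11°. The bar is above the hinge to within 1 mm, and the robot is clear.

```bash
python3 -c "from workcell import job_done;print(job_done())"
```

```text
the job is handed in; nothing more can be done
None
```

The job is handed in at about 24 s of the 72 s allowed: the carrier stands flat and centred (within about 2 mm) in the transport tray with its handle upright, and the robot touches nothing; the first handle swing pushed the carrier about 30 mm along the bench before a firmer grip seated the handle, and no verdict came back.

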